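# Make up two polishing kits at the silversmith's bench

### The job

Make up the two polishing kits from the stock on the bench: put the silver napkin ring and the red polishing bar in the yellow tray, and the brass napkin ring, the green polishing bar and the orange-lidded jar in the blue tray. One piece to a compartment (any compartment of that tray), each standing upright and flat on the compartment's floor, let go and at rest. Leave the white bar, the steel doming block and the hammer where they are.

Things in the scene. Friction and masses are not known exactly. Their poses are not given: they have to be found in the camera images.
- tray_yellow: The yellow tray fixed to the bench, 164 mm long (its y) by 92 mm wide (its x) and only 10 mm high; floor 4 mm thick, so its top lies 4 mm above the bench; rim and dividers 4 mm thick, reaching 10 mm above the bench. Two compartments side by side along y, each 84 mm (x) by 76 mm (y) inside, centred at x = 0 and y = -40 and +40 mm. Origin at the centre of its underside, z up. May stand left or right, turned a little
- tray_blue: The blue tray fixed to the bench, 244 mm long (its y) by 92 mm wide (its x) and only 10 mm high; floor 4 mm thick, so its top lies 4 mm above the bench; rim and dividers 4 mm thick, reaching 10 mm above the bench. Three compartments side by side along y, each 84 mm (x) by 76 mm (y) inside, centred at x = 0 and y = -80, 0 and +80 mm. Origin at the centre of its underside, z up. May stand left or right, turned a little
- ring_silver: The silver napkin ring of silver-grey metal, standing upright with its hole vertical: outer diameter 44 mm, hole 36 mm, height 40 mm, about 170 g. Origin on its axis at its lower edge, z up
- ring_brass: The brass napkin ring of yellow-gold metal, standing upright with its hole vertical: outer diameter 44 mm, hole 36 mm, height 40 mm, about 150 g. Origin on its axis at its lower edge, z up
- bar_red: Red polishing bar, a solid block lying flat: 56 mm long (its x), 32 mm wide (its y), 38 mm high, about 140 g. Origin at the centre of its underside, z up
- bar_green: Green polishing bar, a solid block lying flat: 56 mm long (its x), 32 mm wide (its y), 38 mm high, about 140 g. Origin at the centre of its underside, z up
- bar_white: White polishing bar, a solid block lying flat: 56 mm long (its x), 32 mm wide (its y), 38 mm high, about 140 g. Origin at the centre of its underside, z up. Not wanted in either kit: leave it alone
- jar: Small closed round jar with a white body and an orange lid of the same width: diameter 42 mm, height 42 mm, about 70 g, standing upright. Origin at the centre of its underside, z up
- doming_block: Steel doming block, a 40 mm cube with round dark dimples, about 500 g, standing on the robot's left. Origin at the centre of its underside. Leave it alone
- hammer: Hammer lying on the robot's right, 240 mm long along its x, handle towards the robot, head at the far end. Leave it alone

How it is judged:
At the end, for the whole second after the job is handed in: Silver ring and red bar in the yellow tray; brass ring, green bar and jar in the blue: one per compartment, origin within 30 mm of its centre along each tray axis, underside 1.5 to 7.5 mm above the tray's underside, upright within 0.1 rad, slower than 0.02 m/s and 0.2 rad/s (x of ring_silver in the frame of tray_yellow between -0.03 and 0.03 m and z of ring_silver in the frame of tray_yellow between 0.0015 and 0.0075 m and angle between each of ring_silver, bar_red, ring_brass, bar_green, jar's own z axis and vertical below 0.1 rad and linear speed of each of ring_silver, bar_red, ring_brass, bar_green, jar below 0.02 m/s and angular speed of each of ring_silver, bar_red, ring_brass, bar_green, jar below 0.2 rad/s and x of bar_red in the frame of tray_yellow between -0.03 and 0.03 m and z of bar_red in the frame of tray_yellow between 0.0015 and 0.0075 m and (y of ring_silver in the frame of tray_yellow between -0.07 and -0.01 m or y of bar_red in the frame of tray_yellow between -0.07 and -0.01 m) and (y of ring_silver in the frame of tray_yellow between 0.01 and 0.07 m or y of bar_red in the frame of tray_yellow between 0.01 and 0.07 m) and x of ring_brass in the frame of tray_blue between -0.03 and 0.03 m and z of ring_brass in the frame of tray_blue between 0.0015 and 0.0075 m and x of bar_green in the frame of tray_blue between -0.03 and 0.03 m and z of bar_green in the frame of tray_blue between 0.0015 and 0.0075 m and x of jar in the frame of tray_blue between -0.03 and 0.03 m and z of jar in the frame of tray_blue between 0.0015 and 0.0075 m and (y of ring_brass in the frame of tray_blue between -0.11 and -0.05 m or y of bar_green in the frame of tray_blue between -0.11 and -0.05 m or y of jar in the frame of tray_blue between -0.11 and -0.05 m) and (y of ring_brass in the frame of tray_blue between -0.03 and 0.03 m or y of bar_green in the frame of tray_blue between -0.03 and 0.03 m or y of jar in the frame of tray_blue between -0.03 and 0.03 m) and (y of ring_brass in the frame of tray_blue between 0.05 and 0.11 m or y of bar_green in the frame of tray_blue between 0.05 and 0.11 m or y of jar in the frame of tray_blue between 0.05 and 0.11 m)); the robot touches nothing.
It fails at once if the white bar is moved more than 20 mm (distance of bar_white from where it was at the start of the episode above 0.02 m).
It fails at once if the doming block is moved more than 20 mm (distance of doming_block from where it was at the start of the episode above 0.02 m).
It fails at once if the hammer is moved more than 20 mm (distance of hammer from where it was at the start of the episode above 0.02 m).
It also fails if it takes over 120 s, if anything falls off the work surface, if the arm or the gripper's body presses on something with over 40 N, if the wrist force passes 120 N, or if a joint passes its speed limit or range.

### The arm

A 7-joint arm with a two-finger parallel gripper is mounted at the origin on the work surface. World frame = base frame: x ahead of the robot, y to its left, z up, the work surface at z = 0. Lengths are in m, angles in rad, forces in N, time in s.
With the tool pointing down it reaches from about 0.4 to 0.9 m from the base axis. Payload 5.5 kg.
Tool frame: the origin (TCP) lies on the centre line of the jaws, within the pads' length; the fingertips stand arm.tip_reach ahead of it and the grasp point (between the pads) lies 11 mm behind it (arm.tip_reach is the distance from the TCP to the fingertips, in m); z points along the fingers, y is the line along which they close (so a half turn about z gives the same grasp; the last joint's range is limited). The gripper opens to 85 mm and grips with 20 to 120 N. Pads are 22 mm wide; open, the fingers measure 114 mm over their backs; the gripper's body (76 mm by 85 mm) begins 54 mm behind the grasp point. The pads swing forward as they close: fully open they stand 13 mm farther back than shut.
Start: joints at [1.495, 0.501, -0.427, 1.55, 0.221, 1.138, -0.21], TCP at [0.216, -0.613, 0.239] pointing down, gripper open.
Joint ranges: [-2.88, 2.88], [-0.31, 2.03], [-1.54, 1.56], [0.2, 2.42], [-1.41, 4.55], [0.19, 2.02], [-2.57, 2.57]. Speed limits (rad/s): [2.57, 2.57, 3.14, 3.14, 3.14, 3.14, 3.14].

### API

Orientations are given as a unit quaternion [w, x, y, z].
In Python, from bench import arm gives the robot as it stands. Calls block until the motion is done:
- arm.move_ptp(position, orientation): joint-space move of the TCP to a pose.
- arm.movel(position, speed=0.15, orientation=None, max_force=None): straight line of the TCP; orientation=None keeps the orientation; speed is the mean speed in m/s. With max_force (N) it stops when the force on the tool has changed by that much, and returns True; else False.
- arm.movej(angles): joint-space move.
- arm.set_gripper(opening, effort=None): finger opening in m; effort is the grip in N (None keeps the last); returns when the fingers have stopped.
- arm.hold(seconds).
- arm.ik(position, orientation): joint angles nearest the present ones, or None.
- arm.state(): the state.
- arm.snapshot(name): name is "side" or "top" or "wrist"; returns a dict with "pixels" (420x560x3 uint8, red, green, blue), "depth" (420x560 float32, m along the optical axis (not along the pixel's ray), 0 where there is no reading), "intrinsics" (3x3 intrinsics, pixels), "distortion" ([k1, k2, p1, p2, k3] as OpenCV has them; the pictures are not rectified), "pose" (4x4, takes a point from camera to world coordinates); the wrist camera has in their place "tool_from_camera" (4x4, takes a point from camera to tool coordinates, whose origin is the TCP and whose axes are the flange's). Camera axes: x right, y up, looking along -z (the intrinsics and any distortion apply to the point x, -y, -z); pixel columns grow to the right and rows downward; lengths in m; the calibration is good to about 2 mm. A picture is of the moment at which its call begins: read the wrist's pose just before it.
A pose or a line that the arm cannot do raises arm.Unreachable and nothing moves.
- arm.close_job(): hands the job in; it is judged then, once.
The state is a dict: "t": time; "joint_positions": joint angles; "joint_vel": joint speeds; "joint_efforts": joint torques, N m; "position": TCP position; "tcp_rot": TCP orientation; "ft_force": force on the tool from outside, world axes, zero at the start; "moment": the same for the moment, N m; "gripper_width": finger opening in m; "grip_force": force on a finger pad.
Only numpy, scipy, OpenCV 4.12 (cv2) and the standard library are available. Lean on these libraries where they do the work, as an engineer would, in place of code of your own. Each camera call takes 0.05 s, during which the arm holds its last target. There are 200 camera calls.

## Working session

There is one attempt and no reset: what is moved stays moved. The work goes in short steps, each a Python script; the robot and the scene stay as the last script left them, time stands still between calls to the robot, and variables do not carry over. Pictures are saved under pics/ and viewed, at most 14 in all, crops included, and the job is handed in when it is done.

```bash
ls; mkdir -p pics; python3 - <<'E'
from bench import arm
import cv2,numpy as np,pickle
s=arm.state();print(s['t'],s['position'],s['tcp_rot'],arm.tip_reach)
d={}
for n in ("top","side","wrist"):
    p=arm.snapshot(n);d[n]=p
    cv2.imwrite(f"pics/{n}0.png",p["pixels"][...,::-1])
    print(n,p["intrinsics"].tolist(),p["distortion"],np.round(p.get("pose",p.get("tool_from_camera")),4).tolist())
pickle.dump(d,open("d0.pkl","wb"))
E
```

```text
pics
0.0 [ 0.21574807 -0.61243926  0.23825769] [-9.63223941e-04  9.85681672e-01  1.68614042e-01 -1.38325326e-04] 0.008
top [[458.3418293843107, 0.0, 287.2572080599723], [0.0, 458.3418293843107, 199.3384703074089], [0.0, 0.0, 1.0]] [-0.09622018  0.          0.          0.          0.        ] [[-0.0282, 0.9925, -0.1192, 0.3591], [-0.9994, -0.0304, -0.0165, -0.0272], [-0.02, 0.1186, 0.9927, 1.1101], [0.0, 0.0, 0.0, 1.0]]
side [[471.21111532448435, 0.0, 286.4274821855031], [0.0, 471.21111532448435, 206.36415847243927], [0.0, 0.0, 1.0]] [-0.11817316  0.          0.          0.          0.        ] [[-0.695, 0.3612, -0.6217, -0.2752], [-0.7189, -0.3393, 0.6067, 0.735], [0.0082, 0.8686, 0.4955, 0.6671], [0.0, 0.0, 0.0, 1.0]]
wrist [[336.27074950182714, 0.0, 279.4833455459506], [0.0, 336.27074950182714, 211.39397713761758], [0.0, 0.0, 1.0]] [-0.04253505  0.          0.          0.          0.        ] [[-0.0006, 0.9599, 0.2803, 0.0713], [1.0, 0.0003, 0.0012, 0.0004], [0.001, 0.2803, -0.9599, -0.1347], [0.0, 0.0, 0.0, 1.0]]
```

View pics/top0.png

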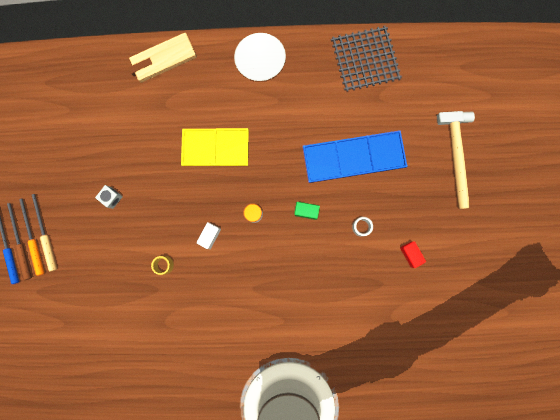

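View pics/side0.png

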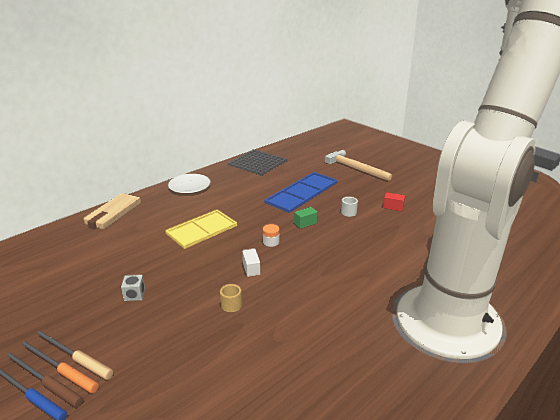

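The top view shows the yellow tray at (215,147), blue tray (354,156), brass ring (160,265), silver ring (363,226), red bar (414,255), green (307,210), jar (253,213) and the white bar (208,236). The side view agrees. All of the pieces are well clear of one another.

```bash
cat > h.py <<'E'
import cv2,numpy as np
def cloud(p,T=None):
    "world xyz per pixel from depth"
    T=p["pose"] if T is None else T
    h,w=p["depth"].shape
    u=np.stack(np.meshgrid(np.arange(w),np.arange(h)),-1).reshape(-1,1,2).astype(np.float64)
    r=cv2.undistortPoints(u,p["intrinsics"],p["distortion"]).reshape(h,w,2)
    z=p["depth"].astype(float)
    c=np.stack([r[...,0]*z,-r[...,1]*z,-z],-1)
    return c@T[:3,:3].T+T[:3,3]
def plane(p,uv,z,T=None):
    "rays through pixels onto the plane at height z"
    T=p["pose"] if T is None else T
    r=cv2.undistortPoints(np.asarray(uv,float).reshape(-1,1,2),p["intrinsics"],p["distortion"]).reshape(-1,2)
    d=np.c_[r[:,0],-r[:,1],-np.ones(len(r))]@T[:3,:3].T
    return (T[:3,3]+d*((z-T[2,3])/d[:,2])[:,None])[:,:2]
HSV=dict(yellow=((27,150,90),(33,255,255)),blue=((105,150,50),(125,255,255)),red=((0,215,120),(4,255,255)),
 green=((50,120,50),(75,255,255)),orange=((15,150,150),(24,255,255)))
def rect(xy):
    (c,s,a)=cv2.minAreaRect((xy*1000).astype(np.float32))
    if s[0]<s[1]: s=s[::-1];a+=90
    return np.array(c)/1000,np.array(s),np.deg2rad((a+90)%180-90)   # centre, size mm, angle of long side
E
python3 - <<'E'
import pickle,numpy as np,cv2
from h import *
p=pickle.load(open("d0.pkl","rb"))["top"]
C=cloud(p);hsv=cv2.cvtColor(p["pixels"],cv2.COLOR_RGB2HSV)
print("bench z",np.median(C[280:340,100:200,2]))
W=dict(yt=(175,120,255,172),bt=(295,125,412,188),brass=(143,248,178,283),silver=(348,210,380,243),red=(398,236,430,272),green=(290,198,324,222),jar=(240,200,267,226),white=(193,220,225,252))
for n,(a,b,c,d) in W.items():
    S=C[b:d,a:c]
    if n in("yt","bt"):
        k=cv2.inRange(hsv,*HSV["yellow" if n=="yt" else "blue"])[b:d,a:c]
        v,u=np.nonzero(k);print(n,rect(plane(p,np.c_[u+a,v+b],.01)),hsv[(b+d)//2,(a+c)//2])
    else:
        h=S[...,2]; k=h>.03
        P=S[k];print(n,k.sum(),np.round(np.percentile(P[:,2],[5,50,95]),3),rect(P[:,:2]),hsv[(b+d)//2,(a+c)//2])
E
```

```text
bench z 0.0006013930850381488
yt (array([0.62828125, 0.16786163]), array([164.63783264,  93.42002106]), np.float64(1.5369402256469917)) [ 29 217 248]
bt (array([ 0.59286688, -0.1768035 ]), array([243.21118164,  92.67607117]), np.float64(-1.4417721640930101)) [107 207 246]
brass 138 [0.032 0.04  0.045] (array([0.33996921, 0.14407611]), array([342.15237427,  42.12791443]), np.float64(1.559785753584073)) [ 11 175 150]
silver 110 [0.032 0.039 0.043] (array([ 0.38777097, -0.11782022]), array([188.5279541 ,  41.53374863]), np.float64(-1.1391887278862238)) [ 11 173 164]
red 334 [0.034 0.038 0.041] (array([ 0.34063428, -0.17697748]), array([295.64071655,  60.62133408]), np.float64(-1.491552886650396)) [  2 207 255]
green 328 [0.035 0.038 0.041] (array([ 0.41766531, -0.04618835]), array([122.11510468,  55.60330963]), np.float64(-0.19153601033709836)) [ 68 172 240]
jar 255 [0.039 0.042 0.046] (array([0.4151676 , 0.03086892]), array([161.2882843 ,  39.79575729]), np.float64(0.7659728000903013)) [ 26 209 255]
white 335 [0.034 0.038 0.041] (array([0.37324216, 0.09088954]), array([230.64360046,  58.30141449]), np.float64(1.2044397698606368)) [  0   0 255]
```

```bash
cat >> h.py <<'E'
def top_points(C,xy,r=.045):
    "points of the upper face of the piece near xy"
    k=((C[...,2]>.033)&(C[...,2]<.048)&(np.hypot(C[...,0]-xy[0],C[...,1]-xy[1])<r)).astype(np.uint8)
    n,L,st,_=cv2.connectedComponentsWithStats(k)
    return C[L==1+np.argmax(st[1:,4])][:,:2]
from bench import arm
def quat(phi): # tool down, jaws closing along direction phi
    a=phi+np.pi/2
    return np.array([0,np.cos(a/2),np.sin(a/2),0])
def best(xy,phis,zs=(.16,.02)):
    q0=np.array(arm.state()["joint_positions"]);o=[]
    for f in phis:
        for g in (f,f+np.pi):
            js=[arm.ik([*xy,z],quat(g)) for z in zs]
            if all(j is not None for j in js): o.append((np.abs(np.array(js[0])-q0).max(),g))
    return min(o)[1]
from scipy.spatial.transform import Rotation as R
def look(xy,r=.045,name=None):
    s=arm.state();w,x,y,z=s["tcp_rot"]
    p=arm.snapshot("wrist");T=np.eye(4);T[:3,:3]=R.from_quat([x,y,z,w]).as_matrix();T[:3,3]=s["position"]
    if name: cv2.imwrite(f"pics/{name}.png",p["pixels"][...,::-1])
    return p,cloud(p,T@p["tool_from_camera"]),T@p["tool_from_camera"]
E
python3 - <<'E'
import pickle
from h import *
p=pickle.load(open("d0.pkl","rb"))["top"];C=cloud(p)
W=dict(brass=(160,265),silver=(363,226),red=(414,255),green=(307,210),jar=(253,213),white=(208,236))
D={}
for n,uv in W.items():
    c=plane(p,[uv],.04)[0];D[n]=rect(top_points(C,c));print(n,D[n])
pickle.dump(D,open("obj.pkl","wb"))
# go look at the silver ring and red bar
for n in("green","jar"):
    c,s,a=D[n];f=best(c,[a+np.pi/2] if n=="green" else np.arange(0,3.1,.3))
    arm.move_ptp([*c,.16],quat(f));_,C,_=look(c,name="w_"+n)
    print(n,f,rect(top_points(C,c)),arm.state()["t"])
for n in D:
    c,s,a=D[n]
    try:print(n,best(c,[a+np.pi/2]))
    except Exception as e:print(n,e)
E
```

```text
brass (array([0.34159775, 0.29326855]), array([43.72629929, 42.12865829]), np.float64(1.5572076804908217))
silver (array([ 0.41968042, -0.18384561]), array([42.397892  , 39.42536926]), np.float64(-0.0723378467931683))
red (array([ 0.35092899, -0.3021264 ]), array([56.03469849, 31.70668602]), np.float64(0.4534298404864047))
green (array([ 0.46162393, -0.05477955]), array([55.66404724, 32.0982666 ]), np.float64(1.3662021718428672))
jar (array([0.45866971, 0.07271292]), array([40.5679512 , 39.79575729]), np.float64(0.7659728000903013))
white (array([0.40798132, 0.18163588]), array([56.21284866, 32.22363663]), np.float64(-0.5283660336866225))
green 6.078591152227557 (array([ 0.46340826, -0.05506667]), array([55.24912643, 32.03745651]), np.float64(1.3568981522585664)) 2.4
jar 0.3 (array([0.46040805, 0.07249024]), array([41.0983429 , 40.85522079]), np.float64(-1.185835292669993)) 3.025
brass 6.269596660875512
silver 4.6400511335915215
red 5.1658188208710945
green 6.078591152227557
jar 5.478361780474991
white 1.042430293108274
```

View pics/w_green.png

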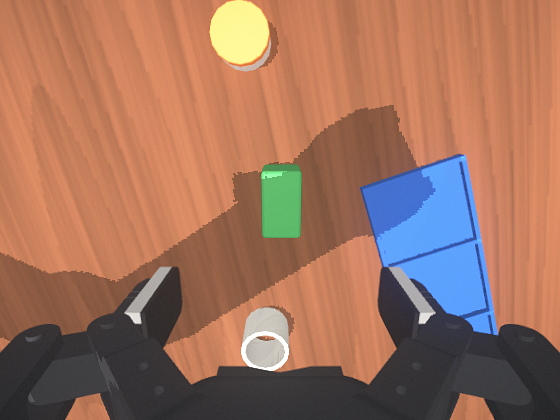

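Wrist view: the green bar is at (281,200), squared up between the jaws. The jar is at (240,33) and the silver ring at (266,340). Positions from the two cameras agree to 2 mm, so I'll start with the jar.

```bash
cat >> h.py <<'E'
TR=dict(y=(np.array([.6283,.1679]),1.5369),b=(np.array([.5929,-.1768]),-1.4418+np.pi))
def slot(t,y):
    c,a=TR[t];return c+y*np.array([np.cos(a),np.sin(a)]),a-np.pi/2   # place, direction of tray x
def pickplace(n,obj,t,y,w):
    c,s,a=obj; rnd=n not in("red","green")
    f=best(c,np.arange(0,3.1,.2) if rnd else [a+np.pi/2])
    arm.set_gripper(.085)
    arm.move_ptp([*c,.16],quat(f))
    _,C,_=look(c);c2,s2,a2=rect(top_points(C,c)); c=c2
    if not rnd: f+=(a2-a+np.pi/2)%np.pi-np.pi/2
    arm.move_ptp([*c,.11],quat(f))
    hit=arm.movel([*c,.022],speed=.15,max_force=15)
    arm.set_gripper(w-.012,effort=50)
    g=arm.state();print(n,"hit",hit,"z",g["position"][2].round(4),"width",round(g["gripper_width"],4),"grip",g["grip_force"],s2)
    if g["gripper_width"]<w-.006 or hit: return False
    arm.movel([*c,.16],speed=.25)
    p,tx=slot(t,y);f2=best(p,[tx],(.16,.027))
    arm.move_ptp([*p,.16],quat(f2))
    print(" carried width",round(arm.state()["gripper_width"],4))
    arm.movel([*p,.06],speed=.2)
    arm.hold(.2);hit=arm.movel([*p,.0255],speed=.05,max_force=6)
    z=arm.state()["position"][2];arm.hold(.2);arm.set_gripper(w+.022)
    arm.movel([*p,.16],speed=.2)
    _,C,_=look(p);k=(np.hypot(C[...,0]-p[0],C[...,1]-p[1])<.045)&(C[...,2]>.037)&(C[...,2]<.055)
    q=C[k];print(" placed hit",hit,"z",z.round(4),"top z",np.percentile(q[:,2],[5,50,95]).round(4),"off",(rect(q[:,:2])[0]-p).round(4),rect(q[:,:2])[1],"t",arm.state()["t"])
    return True
E
python3 - <<'E'
import pickle
from h import *
D=pickle.load(open("obj.pkl","rb"))
print(pickplace("jar",D["jar"],"b",.08,.042))
look(D["jar"][0],name="placed_jar")
E
```

```text
jar hit False z 0.0229 width 0.0403 grip 49.626024663448334 [41.22707748 40.83237076]
 carried width 0.0405
 placed hit True z 0.027 top z [0.0444 0.0459 0.0471] off [-0.001   0.0003] [40.89368057 40.78284454] t 9.5167
True
```

View pics/placed_jar.png

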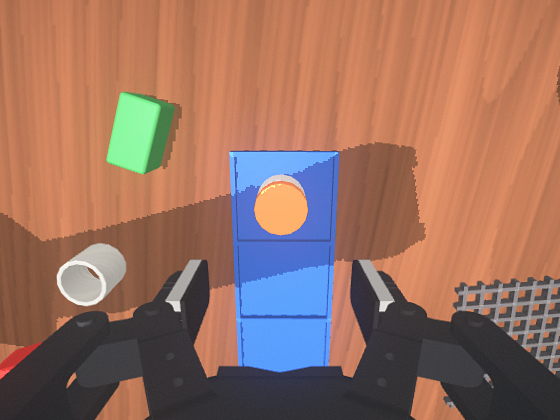

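The jar stands upright in the end compartment at (281,200), with its top 46 mm above the bench as expected. Now the rest.

```bash
python3 - <<'E'
import pickle
from h import *
D=pickle.load(open("obj.pkl","rb"))
for n,t,y,w in(("green","b",0,.032),("silver","y",.04,.044),("brass","b",-.08,.044),("red","y",-.04,.032)):
    if not pickplace(n,D[n],t,y,w): print("STOP");break
p=arm.snapshot("top");cv2.imwrite("pics/top1.png",p["pixels"][...,::-1])
E
```

```text
green hit False z 0.0226 width 0.031 grip 50.55214047431946 [55.47145081 31.84101295]
 carried width 0.0314
 placed hit True z 0.0267 top z [0.0401 0.0419 0.0431] off [-0.0009 -0.0001] [56.04139709 31.98237038] t 16.475
silver hit False z 0.0228 width 0.0414 grip 50.15504017181229 [42.90614319 42.85955048]
 carried width 0.0416
 placed hit True z 0.027 top z [0.0384 0.0436 0.0449] off [-0.0008 -0.0002] [43.09496307 43.01064682] t 24.425
brass hit False z 0.0229 width 0.0419 grip 49.89741140976548 [43.05349731 42.97330475]
 carried width 0.0419
 placed hit True z 0.027 top z [0.0385 0.0437 0.0449] off [-0.0008  0.0007] [43.25153351 42.82014847] t 33.2583
red hit False z 0.0226 width 0.031 grip 50.14047145843506 [55.36815643 31.67788887]
 carried width 0.0309
 placed hit True z 0.0266 top z [0.0402 0.0419 0.0431] off [-0.0007 -0.0009] [56.20049286 31.7672081 ] t 41.7
```

View pics/top1.png

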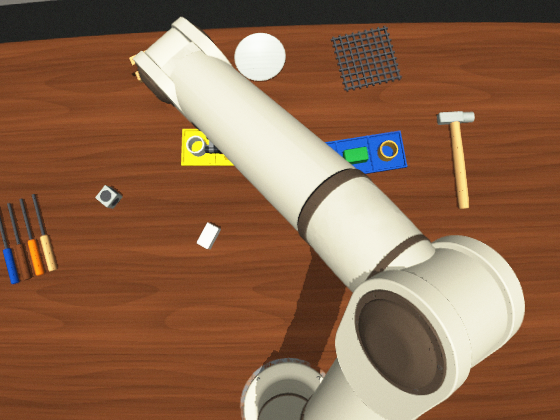

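The silver ring (197,146), green bar (356,155) and brass ring (388,150) are in their trays, and the white bar, block and hammer haven't moved. The arm hides the rest of the trays, so I'll clear it and take one last look.

```bash
python3 - <<'E'
from h import *
x,y=arm.state()["position"][:2];arm.movel([x,y,.23])
arm.movej([1.495,.501,-.427,1.55,.221,1.138,-.21])
p=arm.snapshot("top");cv2.imwrite("pics/top2.png",p["pixels"][...,::-1]);print(arm.state()["t"])
E
```

```text
45.3917
```

View pics/top2.png

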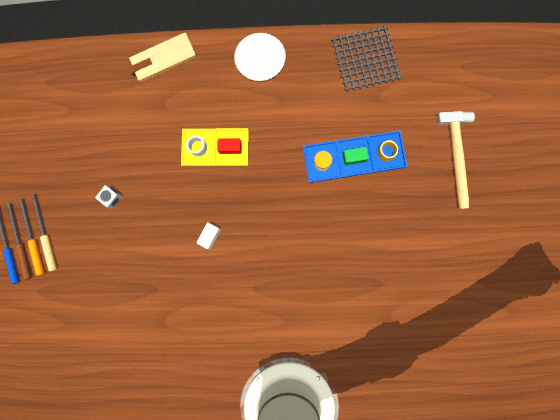

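All five pieces are in place: silver ring (197,146) and red bar (229,146) in yellow; jar (323,160), green bar (356,155) and brass ring (388,150) in blue.

```bash
python3 -c "
from bench import arm
print(arm.close_job())"
```

```text
the job is handed in; nothing more can be done
None
```

Both kits are made up and the job was handed in at about 45 s: silver ring and red bar in the yellow tray, brass ring, green bar and jar in the blue, and the white bar, doming block and hammer left where they were; no verdict was returned.

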